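# Release the sprung drilling jig and unload the block

### The arm

A 6-joint arm with a two-finger parallel gripper is mounted at the origin on a cart in front of the work surface, level with it; the furniture and walls round the work are solid. World frame = base frame: x ahead of the robot, y to its left, z up, the work surface at z = 0. Lengths are in m, angles in degrees, forces in N, time in s.
With the tool pointing down it reaches from about 0.3 to 0.75 m from the base axis. Payload 8.5 kg.
Tool frame: the origin (TCP) lies where the fingers leave the gripper's body, on its centre line; the fingertips stand 73 mm ahead of it and the grasp point (between the pads) lies env.grasp_offset ahead of it (env.grasp_offset is the distance from the TCP to the grasp point, in m); z points along the fingers, y is the line along which they close (so a half turn about z gives the same grasp; the last joint's range is limited). The gripper opens to 85 mm and grips with 20 to 120 N. Pads are 22 mm wide; open, the fingers measure 114 mm over their backs; the gripper's body (76 mm by 85 mm) begins 54 mm behind the grasp point. The pads swing forward as they close: fully open they stand 13 mm farther back than shut.
Start: joints at [-85.159, 21.807, 74.336, -0, 83.858, -12.336], TCP at [0.162, -0.525, 0.304] pointing down, gripper open.
Joint ranges: [-178.18, 178.18], [-50.72, 133.34], [12.68, 142.11], [-81.47, 261.47], [9.98, 163.14], [-165.26, 165.26]. Speed limits (degrees/s): [136.94, 136.94, 180, 180, 180, 180].

### API

Orientations are given as a 3x3 rotation matrix whose columns are the frame's x, y, z axes.
In Python, from rig import status, get_image, env gives the robot as it stands.
- The arm moves only by the shell command python3 -m handwheel 'ROWS' [FORCE]. ROWS is text: rows parted by semicolons, each of 7 numbers parted by spaces: the shift along the world's x, y, z in cm, then the turn, a rotation vector about the world's x, y, z in degrees, then the opening, from 0 (shut) to 1 (fully open). In form: dx dy dz wx wy wz gripper; .... A call has 1 to 8 rows; each row is the pose to reach, as a shift and turn from the pose commanded when the call began; what a row does not reach only later rows make up. A row lasts 1/12 s, in which the tool goes at most 41.7 mm and 7.16 degrees, less where a joint would pass 70% of its speed; a pose out of reach is approached as far as the arm can. A call with a gripper value outside its range is refused whole. The fingers move at their own pace and stop on an object; FORCE is the grip in N (left out, the last holds). Time passes only in rows, so rows that repeat a pose let the fingers close. It gives the time, the measured TCP pose, the force, the opening and the grip force at its end, in the units of the state.
- status.observe(): the state, without advancing time (a new reading comes with each control period).
- get_image(name): name is "scene" or "top" or "wrist"; returns a dict with "color" (420x560x3 uint8, red, green, blue), "vertical_fov" (degrees; the focal length in pixels is half the picture's height over the tangent of half this angle, whatever the lens; pixels are square), "cx", "cy" (the principal point, pixels), "k1" (the pictures are not rectified: a ray, as slopes to the right and down, at radius r is drawn at 1 + k1 r^2 times it, then the intrinsics apply), "xyz" and "orientation" of the camera in the world. Camera axes: x right, y down, z forward; pixel columns grow to the right and rows downward; lengths in m; the calibration is good to about 2 mm. A picture is of the moment at which its call begins. There is no depth.
- env.close_job(): hands the job in; it is judged then, once.
The state is a dict: "time_s": time; "q": joint angles; "qvel": joint speeds; "joint_efforts": joint torques, N m; "position": TCP position; "tool_rot": TCP orientation; "ft_force": force on the tool from outside, world axes, zero at the start; "wrist_torque": the same for the moment, N m; "grip_width": finger opening in m; "gripper_force": force on a finger pad.
Only numpy, scipy, OpenCV 4.12 (cv2) and the standard library are available. Lean on these libraries where they do the work, as an engineer would, in place of code of your own. Each camera call takes 0.05 s, during which the arm holds its last target. There are 200 camera calls.

### The job

Free the beech block from the sloping drilling jig: press the jig's spring-loaded release button gently, so that the lid springs open by itself to its stop. Then lift the block out of its seat and set it down (do not drop it) inside the shallow parts tray, standing on its long narrow edge as it stood in the jig. Leave the lid open and the other tools where they are.

Things in the scene. Friction and masses are not known exactly. Their poses are not given: they have to be found in the camera images.
- jig: Drilling jig, fixed on the bench: grey base plate 270 x 170 mm, a deck sloping up at 35 degrees away from the robot. Origin on the bench, 20 mm in +x of the plate's middle; x level, up-slope; z up. Along the deck from its low end: release button, block's seat under the lid, lid hinge (60 mm in +x of the origin, 237 mm up). A catch post 80 mm high stands just before the lid.
- lid_edge (a point): Middle of the lid's free edge; the lid is an aluminium plate 160 x 140 x 8 mm with two drill bushes, 7 mm over the block when shut. Open, it is 95 degrees from the deck, leaning back over the block towards the robot, free edge about 0.38 m up: a tool pointing straight down would hit it. Reach the block square to the deck (35 degrees from vertical); the lid is 95 mm up-slope of the block's centre.
- release: Button, 66 mm down-slope of the shut lid. Origin: mouth of its steel guide neck, while not pressed. z: out along its axis, square to the deck, 35 degrees from vertical; x up-slope. Its black cap (46 mm wide) is screwed on by hand: its face is 20 to 36 mm out along z, not measured. Spring 2 N + 0.75 N/mm along -z; catch lets go at about 4 mm (5 to 6 N), hard stop at 10 mm. Over 22 N is too much.
- lid (a joint): Angle of the jig's lid in rad: 0 shut and latched, 1.66 sprung open against its stop. The hinge is along the high end; a spring opens it by itself (in under a second) once the catch lets go, and holds it open.
- block_centre (a point): Centre of the loose beech block, 110 (its y) x 60 (x) x 38 mm (z), 0.12 to 0.24 kg. In the jig it stands on a 110 x 38 edge on the deck: x out of the deck, y up-slope; centre 30 mm off the deck. Grasp it across the 38 mm. Steel guides 20 mm high stand beside both ends, stops 26 mm high beyond them; the middle 70 mm of its length is free on both sides.
- tray: Shallow open steel parts tray, fixed: 200 (x) x 150 (y) x 24 mm outside, walls and floor 4 mm thick. Origin: centre of its underside, on the bench. The block, standing on edge in it, has its centre about 34 mm above the bench.
- oil_can: Bystander: green oil can, 177 mm high, loose. Origin at its underside.
- pliers: Bystander: pliers lying on the bench, 162 mm long, loose.

How it is judged (in metres and radians):
On the way, in this order (a step that is already met when the one before it is completed fails the run):
1. the lid has sprung open to its stop, untouched, with the block still in its seat (value of joint lid above 1.55 rad and contact force between the arm and lid below 0.5 N and distance of block_centre from where it was at the start of the episode below 0.02 m), for 0.2 s.
2. the block is held clear of the jig (distance of block_centre from where it was at the start of the episode above 0.08 m and contact force between the fingers and block above 0.5 N), for 0.1 s.
At the end, for the whole second after the job is handed in: The lid stands open against its stop (over 1.55 rad). The block rests in the tray, standing on its 110 x 38 mm edge (within 7 degrees), its centre 30 to 39 mm above the bench and within 80 mm (along x) and 55 mm (along y) of the tray's middle, at rest and let go (value of joint lid above 1.55 rad and x of block_centre in the frame of tray between -0.08 and 0.08 m and y of block_centre in the frame of tray between -0.055 and 0.055 m and height (world z) of block_centre between 0.03 and 0.039 m and (angle between block_centre's own x axis and vertical below 0.12 rad or angle between block_centre's own x axis and vertical above 3.02 rad) and linear speed of block below 0.02 m/s); the robot touches nothing.
It fails at once if the release button is pressed with more than 22 N (contact force between anything else and release above 22 N).
It fails at once if the block is dropped (it falls freely at more than 0.6 m/s) (contact force between the fingers and block below 0.05 N and linear speed of block above 0.6 m/s).
It fails at once if the oil can or the pliers are moved by more than 30 mm (distance of any of oil_can, pliers from where it was at the start of the episode above 0.03 m).
It also fails if it takes over 45 s, if anything falls off the work surface, if the arm or the gripper's body presses on something with over 40 N, if the wrist force passes 120 N, or if a joint passes its speed limit or range.

## Working session

There is one attempt and no reset: what is moved stays moved. The work goes in short steps, Python scripts to look and compute and a shell command to move; the robot and the scene stay as the last step left them, time stands still between calls to the robot, and variables do not carry over. Pictures are saved under pics/ and viewed, at most 12 in all, crops included, and the job is handed in when it is done.

```bash
ls; mkdir -p pics; cat > h.py <<'E'
import numpy as np, cv2, pickle
from rig import status, get_image, env
def snap(n,fn):
    im=get_image(n); cv2.imwrite(f'pics/{fn}.png',im['color'][:,:,::-1]); pickle.dump(im,open(f'pics/{fn}.pkl','wb')); return im
def load(fn): return pickle.load(open(f'pics/{fn}.pkl','rb'))
def K(im):
    f=210/np.tan(np.radians(im['vertical_fov'])/2); return f
def proj(im,P):
    R=np.array(im['orientation']);p=(np.atleast_2d(P)-im['xyz'])@R
    s=p[:,:2]/p[:,2:]; s=s*(1+im['k1']*(s**2).sum(1,keepdims=True)); return s*K(im)+[im['cx'],im['cy']]
def ray(im,uv):
    d=(np.array(uv,float)-[im['cx'],im['cy']])/K(im); s=d.copy()
    for _ in range(20): s=d/(1+im['k1']*(s@s))
    v=np.array(im['orientation'])@[s[0],s[1],1]; return np.array(im['xyz']),v/np.linalg.norm(v)
def atz(im,uv,z):
    o,v=ray(im,uv); return o+v*(z-o[2])/v[2]
E
python3 - <<'E'
from h import *
a=snap('scene','s0');b=snap('top','t0');
for i in(a,b): print(i['xyz'],np.round(i['orientation'],3).tolist(),i['vertical_fov'],i['k1'],i['cx'],i['cy'])
s=status.observe();print(np.round(s['tool_rot'],3),env.grasp_offset,s['grip_width'],s['time_s'],s['ft_force'])
E
```

```text
pics
[-0.08955485 -1.1341885   0.89650074] [[0.823, -0.299, 0.483], [-0.568, -0.457, 0.685], [0.015, -0.838, -0.546]] 43.330097464009924 -0.07814377006734029 274.496336288333 214.4337253034791
[-0.255406    0.06288031  1.46313286] [[-0.304, -0.791, 0.531], [-0.953, 0.253, -0.167], [-0.002, -0.557, -0.831]] 45.580772806777404 0.018350276292222367 274.52389789927724 214.4070965390243
[[ 0.955  0.295 -0.   ]
 [ 0.295 -0.955  0.001]
 [ 0.    -0.001 -1.   ]] 0.0539 0.08556865647896107 0.1 [ 0.30694497  0.38612161 -0.22639407]
```

View pics/s0.png

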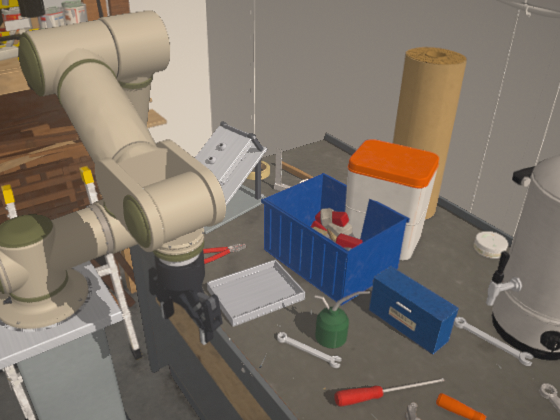

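View pics/t0.png

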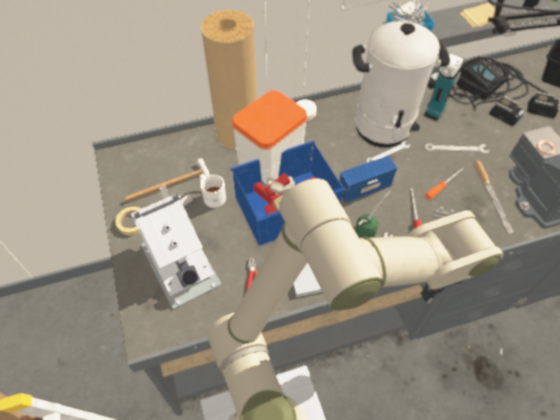

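The scene view shows the tray at about (255,292), pliers at (225,252), oil can at (332,325), and the jig partly hidden behind the arm. The top view shows the jig at about (178,255), with its black button cap at (190,275). I'll enlarge both.

```bash
python3 - <<'E'
import cv2,numpy as np
t=cv2.imread('pics/t0.png')[185:310,115:235]; s=cv2.imread('pics/s0.png')[240:330,195:315]
t=cv2.resize(t,None,fx=4.8,fy=4.8,interpolation=cv2.INTER_CUBIC)
cv2.imwrite('pics/c1.png',t)
s=cv2.resize(s,None,fx=6,fy=6,interpolation=cv2.INTER_CUBIC);cv2.imwrite('pics/c2.png',s)
E
```

```text
(no output)
```

View pics/c1.png

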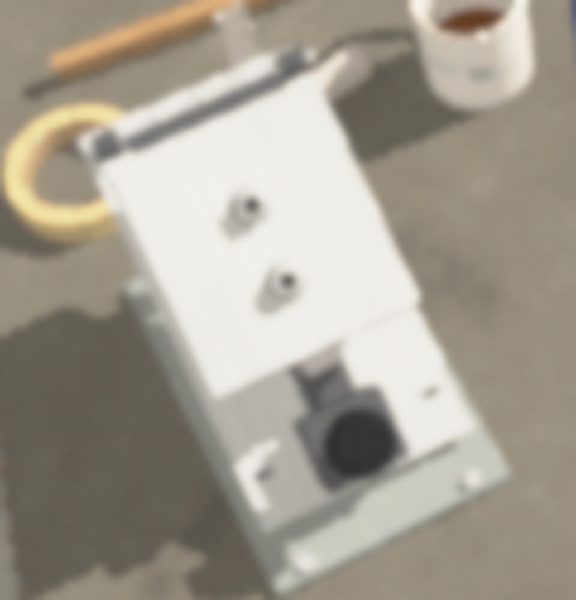

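View pics/c2.png

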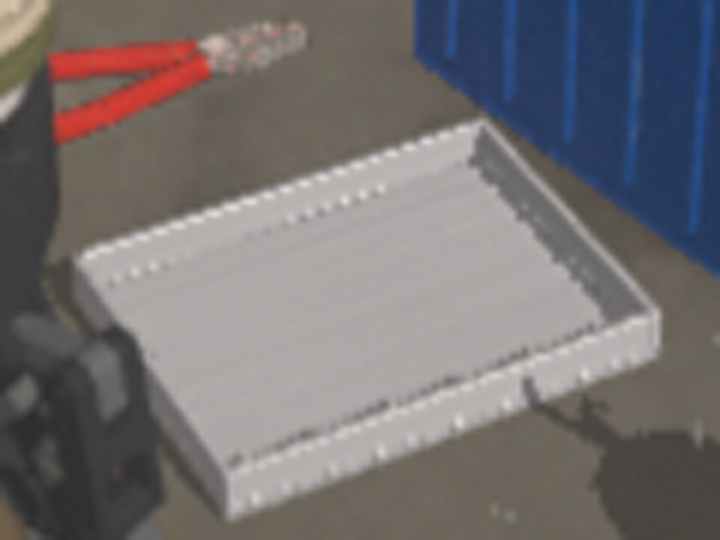

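```bash
cat >> h.py <<'E'
def c1(p): return np.array(p)/4.8+[115,185]-.4
def c2(p): return np.array(p)/6+[195,240]-.4
E
python3 - <<'E'
from h import *
from scipy.optimize import least_squares
t=load('t0');s=load('s0')
c,n=np.cos(np.radians(35)),np.sin(np.radians(35))
def W(p,P): 
    a=p[2];P=np.array(P,float);return np.c_[P[:,0]*np.cos(a)-P[:,1]*np.sin(a)+p[0],P[:,0]*np.sin(a)+P[:,1]*np.cos(a)+p[1],P[:,2]]
for tz in (0.0,.01):
  base=[[-.155,.085,tz],[-.155,-.085,tz]]
  lid=[[.06-.16*c,.07,.237-.16*n],[.06-.16*c,-.07,.237-.16*n]]
  obs=np.array([c1(q) for q in [(280,592),(510,472),(218,398),(420,298)]])
  f=lambda p:(proj(t,W(p,base+lid))-obs).ravel()
  r=least_squares(f,[.4,.4,0]);print(tz,r.x[:2],np.degrees(r.x[2]),r.fun.round(1))
  f=lambda p:(proj(t,W(p,base))-obs[:2]).ravel()
  print(least_squares(f,[.4,.4,0]).x)
obs=np.array([c2(q) for q in [(75,260),(483,122),(658,312),(230,475)]])
X=[[-.1,.075,.024],[.1,.075,.024],[.1,-.075,.024],[-.1,-.075,.024]]
print([atz(s,o,.024).round(3) for o in obs])
for a0 in (0,1.57):
  r=least_squares(lambda p:(proj(s,W(p,X))-obs).ravel(),[.4,-.1,a0]);print('tray',r.x[:2],np.degrees(r.x[2]),r.fun.round(1))
E
```

```text
0.0 [0.6035011  0.12815032] 12.858317785200242 [ 0.9  2.2  1.5  1.9 -1.4 -2.1 -0.9 -2. ]
[0.61146949 0.13076993 0.2275578 ]
0.01 [0.60114179 0.12781122] 12.73175646548156 [ 0.5  1.5  1.5  1.2 -1.2 -1.5 -0.6 -1.4]
[0.60659839 0.13054099 0.22774498]
[array([ 0.36 , -0.206,  0.024]), array([ 0.557, -0.223,  0.024]), array([ 0.545, -0.368,  0.024]), array([ 0.349, -0.352,  0.024])]
tray [ 0.45304725 -0.2867046 ] -4.71826774967218 [-0.7 -0.4 -0.  -0.9  1.   0.2 -0.3  0.7]
tray [ 0.45304725 -0.2867046 ] -4.718269242560905 [-0.7 -0.4 -0.  -0.9  1.   0.2 -0.3  0.7]
```

```bash
cat >> h.py <<'E'
c35,n35=np.cos(np.radians(35)),np.sin(np.radians(35))
def jigR(yaw): a=np.radians(yaw); return np.array([[np.cos(a),-np.sin(a),0],[np.sin(a),np.cos(a),0],[0,0,1]])
def toolR(yaw): return jigR(yaw)@np.array([[c35,0,n35],[0,-1,0],[n35,0,-c35]])
def plan(P,R):
    from scipy.spatial.transform import Rotation as Ro
    s=status.observe();p=np.array(s['position']);T=np.array(s['tool_rot'])
    print('shift cm',((P-p)*100).round(2),'rotvec',np.degrees(Ro.from_matrix(R@T.T).as_rotvec()).round(2))
E
python3 - <<'E'
from h import *
t=load('t0'); J=jigR(12.8);O=np.array([.602,.128,0])
o,v=ray(t,c1((358,442)));lo=J.T@(o-O);lv=J.T@v
q=lo-lv*lo[1]/lv[1]; print('cap jig(y=0)',q)
for h in (.02,.03,.04,.05,.06,.07,.08): # height off deck of face, deck thru (.101,.179) 
    d=np.array([.101,0,.179]);nn=np.array([-n35,0,c35]);k=((d+nn*h-lo)@nn)/(lv@nn);p=lo+k*lv
    print(h,p.round(4),'upslope from hinge',((p-[.06,0,.237])@[c35,0,n35]).round(4))
w=get_image('wrist');s=status.observe();T=np.array(s['tool_rot'])
print((T.T@(w['xyz']-s['position'])).round(3),(T.T@w['orientation']).round(3))
plan(O+J@np.array([-.085-.15*n35-.08,0,.1+.26*c35]),toolR(12.8))
E
```

```text
cap jig(y=0) [-0.10600801  0.          0.06302422]
0.02 [-0.1042 -0.0003  0.0597] upslope from hinge -0.2362
0.03 [-0.109   0.0005  0.0686] upslope from hinge -0.235
0.04 [-0.1137  0.0013  0.0775] upslope from hinge -0.2338
0.05 [-0.1184  0.0021  0.0864] upslope from hinge -0.2326
0.06 [-0.1232  0.0029  0.0953] upslope from hinge -0.2313
0.07 [-0.1279  0.0037  0.1042] upslope from hinge -0.2301
0.08 [-0.1326  0.0045  0.1131] upslope from hinge -0.2289
[ 0.078 -0.001 -0.071] [[-0.    -0.953 -0.303]
 [ 1.    -0.     0.   ]
 [-0.    -0.303  0.953]]
shift cm [19.48 59.77  0.95] rotvec [  8.99 -33.82  -4.26]
```

```bash
R='16 30 3 0 0 57 0'; python3 -m handwheel '16 30 3 0 0 57 0;16 30 3 0 0 57 0;16 30 3 0 0 57 0;16 30 3 0 0 57 0;16 30 3 0 0 57 0;16 30 3 0 0 57 0;16 30 3 0 0 57 0;16 30 3 0 0 57 0' 30
python3 -m handwheel '4 30 3 0 0 57 0;4 30 3 0 0 57 0;4 30 3 0 0 57 0;4 30 3 0 0 57 0;4 30 3 0 0 57 0;4 30 3 0 0 57 0;4 30 3 0 0 57 0;4 30 3 0 0 57 0'
python3 - <<'E'
from h import *
s=status.observe();print(np.round(s['q'],1),np.round(s['tool_rot'],2))
J=jigR(12.8);O=np.array([.602,.128,0]);F=np.diag([-1,-1,1])
plan(O+J@np.array([-.085-.15*n35-.08,0,.1+.26*c35]),toolR(12.8)@F)
E
```

```text
time_s: 0.82
position: [0.319, -0.2305, 0.3334]
tool_rot: [[0.267, 0.964, 0.0], [0.964, -0.267, -0.0], [0.0, 0.0, -1.0]]
ft_force: [0.9, -0.8, 0.3]
grip_width: -0.0001
gripper_force: 0.0
time_s: 1.48
position: [0.3582, 0.0717, 0.3638]
tool_rot: [[-0.667, 0.745, 0.001], [0.745, 0.667, 0.001], [0.0, 0.002, -1.0]]
ft_force: [-0.0, -0.5, 0.1]
grip_width: -0.0003
gripper_force: 0.0
[ -7.5  -0.   92.6   0.1  87.4 -49.3] [[-0.67  0.75  0.  ]
 [ 0.75  0.67  0.  ]
 [ 0.    0.   -1.  ]]
shift cm [-0.1   0.06 -5.08] rotvec [-11.23 -34.9   58.98]
```

```bash
python3 -m handwheel '0 0 0 -11.2 -34.9 59 0;0 0 0 -11.2 -34.9 59 0;0 0 0 -11.2 -34.9 59 0;0 0 0 -11.2 -34.9 59 0;0 0 0 -11.2 -34.9 59 0;0 0 0 -11.2 -34.9 59 0;0 0 0 -11.2 -34.9 59 0;0 0 0 -11.2 -34.9 59 0' | tail -0
python3 -m handwheel '0 0 -3 -1.8 -5.6 9.5 0;0 0 -3 -1.8 -5.6 9.5 0;0 0 -3 -1.8 -5.6 9.5 0;0 0 -3 -1.8 -5.6 9.5 0'
python3 - <<'E'
from h import *
s=status.observe();print(np.round(s['q'],1))
snap('wrist','w1')
i=cv2.imread('pics/w1.png');cv2.imwrite('pics/w1b.png',cv2.resize(i,(784,588),interpolation=cv2.INTER_CUBIC))
J=jigR(12.8);O=np.array([.602,.128,0]);F=np.diag([-1,-1,1])
plan(O+J@np.array([-.085-.15*n35-.08,0,.1+.26*c35]),toolR(12.8)@F)
E
```

```text
time_s: 2.48
position: [0.3586, 0.0672, 0.3333]
tool_rot: [[-0.81, -0.194, 0.553], [-0.154, 0.981, 0.119], [-0.566, 0.011, -0.825]]
ft_force: [0.7, 0.1, 0.8]
grip_width: -0.0
gripper_force: 0.0
[ -16.8   -9.6  111.6   21.3   49.  -127.7]
shift cm [-0.17  0.5  -2.09] rotvec [-0.5  -0.62  1.56]Exception ignored on flushing sys.stdout:
BrokenPipeError: [Errno 32] Broken pipe
```

View pics/w1b.png

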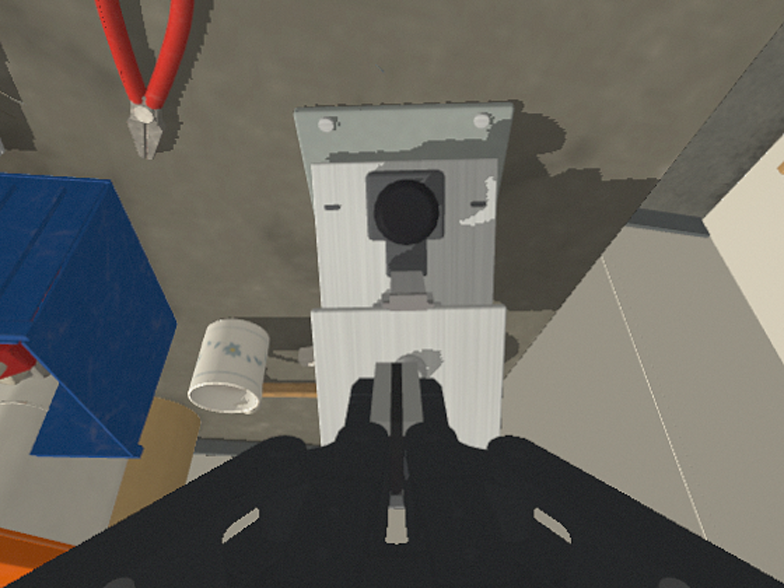

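Wrist view: cap centre (406,212), lid free-edge corners (312,311) and (505,306), plate front corners (295,108) and (516,100), all in 1.4x pixels. It's well aligned, and the fingers are at (397,365).

```bash
python3 - <<'E'
from h import *
from scipy.optimize import least_squares
t=load('t0');w=load('w1')
def W(p,P): return np.array(P)@jigR(np.degrees(p[2])).T+[p[0],p[1],0]
ot=np.array([c1(q) for q in [(280,592),(510,472),(218,398),(420,298)]])
ow=np.array([(516,100),(295,108),(505,306),(312,311)])/1.4-.3
def pts(p): return W(p,[[-.155,.085,p[3]],[-.155,-.085,p[3]],[.06-.16*c35+p[4],.07,.237-.16*n35+p[5]],[.06-.16*c35+p[4],-.07,.237-.16*n35+p[5]]])
f=lambda p:np.r_[(proj(t,pts(p))-ot).ravel(),(proj(w,pts(p))-ow).ravel(),p[3:]*100]
r=least_squares(f,[.6,.13,.22,.01,0,0]);print(r.x.round(4),np.degrees(r.x[2]),r.fun.round(1))
p=r.x;J=jigR(np.degrees(p[2]));O=np.array([p[0],p[1],0])
def tri(rs):
    A=sum(np.eye(3)-np.outer(v,v) for o,v in rs);b=sum((np.eye(3)-np.outer(v,v))@o for o,v in rs);return np.linalg.solve(A,b)
for nm,a,b in [('cap',(358,442),(406,212)),('lidL',(218,398),(505,306)),('lidR',(420,298),(312,311)),('plL',(280,592),(516,100)),('plR',(510,472),(295,108))]:
    X=tri([ray(t,c1(a)),ray(w,np.array(b)/1.4-.3)]);print(nm,X.round(4),'jig',(J.T@(X-O)).round(4))
E
```

```text
[ 0.6074  0.1305  0.2203  0.0042 -0.0075 -0.0027] 12.62173355288919 [-0.5  0.7  0.3  0.7 -1.4 -0.7 -0.8 -0.5 -1.   0.7 -1.  -0.4  1.1 -0.1
 -0.  -0.4  0.4 -0.8 -0.3]
cap [0.4814 0.1026 0.0961] jig [-0.129   0.0003  0.0961]
lidL [0.5092 0.1774 0.1476] jig [-0.0856  0.0673  0.1476]
lidR [0.5411 0.0441 0.1466] jig [-0.0836 -0.0698  0.1466]
plL [0.4336 0.1769 0.013 ] jig [-0.1594  0.0833  0.013 ]
plR [ 0.4856  0.0133 -0.0126] jig [-0.1444 -0.0877 -0.0126]
```

```bash
python3 - <<'E'
from h import *
C=np.array([.4814,.1026,.0961]);R=toolR(12.6)@np.diag([-1,-1,1])
print(R[:,2].round(4));plan(C-R[:,2]*.098,R)
E
```

```text
[ 0.5598  0.1251 -0.8192]
shift cm [  6.76   2.3  -15.75] rotvec [-0.5  -0.62  1.36]
```

```bash
python3 -m handwheel '1.7 0.6 -4 -0.5 -0.6 1.4 0;3.4 1.2 -8 -0.5 -0.6 1.4 0;5 1.7 -12 -0.5 -0.6 1.4 0;6.2 2.1 -14.5 -0.5 -0.6 1.4 0;6.8 2.3 -15.7 -0.5 -0.6 1.4 0;6.8 2.3 -15.7 -0.5 -0.6 1.4 0;6.8 2.3 -15.7 -0.5 -0.6 1.4 0'
python3 - <<'E'
from h import *
snap('wrist','w2');a=cv2.imread('pics/w2.png')
b=snap('scene','s2');b=cv2.imread('pics/s2.png')[90:230,140:290]
cv2.imwrite('pics/m2.png',np.hstack([cv2.resize(a,(400,300)),cv2.resize(b,(321,300),interpolation=cv2.INTER_CUBIC)]))
C=np.array([.4814,.1026,.0961]);R=toolR(12.6)@np.diag([-1,-1,1]);plan(C-R[:,2]*.098,R)
print(status.observe()['ft_force'])
E
```

```text
time_s: 3.12
position: [0.4273, 0.091, 0.1764]
tool_rot: [[-0.799, -0.222, 0.559], [-0.182, 0.975, 0.128], [-0.573, 0.001, -0.819]]
ft_force: [0.3, 0.1, 0.1]
grip_width: 0.0002
gripper_force: 0.0
shift cm [-0.05 -0.03 -0.12] rotvec [ 0.02  0.15 -0.23]
[0.15532294 0.05909343 0.33950951]
```

View pics/m2.png

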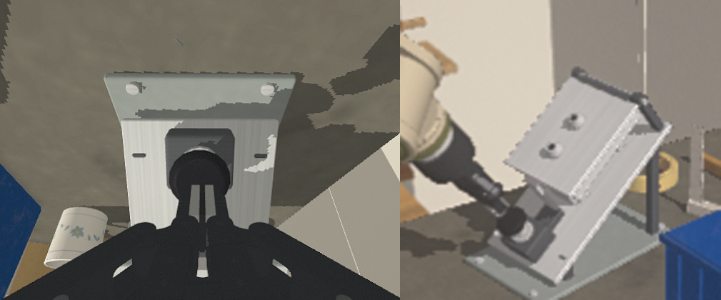

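The closed tips are over the middle of the cap, with a gap below. Next I'll approach along the axis, watching the force.

```bash
python3 -m handwheel '0.11 0.03 -0.16 0 0 0 0;0.22 0.05 -0.33 0 0 0 0;0.34 0.08 -0.49 0 0 0 0;0.45 0.1 -0.66 0 0 0 0;0.56 0.13 -0.82 0 0 0 0;0.67 0.15 -0.98 0 0 0 0;0.67 0.15 -0.98 0 0 0 0' | grep -E 'pos|force'
python3 -m handwheel '0.06 0.01 -0.08 0 0 0 0;0.11 0.03 -0.16 0 0 0 0;0.17 0.04 -0.25 0 0 0 0;0.17 0.04 -0.25 0 0 0 0;0.17 0.04 -0.25 0 0 0 0' | grep -E 'pos|force'
```

```text
position: [0.4335, 0.092, 0.1661]
ft_force: [-0.5, 0.5, -0.6]
gripper_force: 0.0
position: [0.4351, 0.0924, 0.1639]
ft_force: [0.1, -0.0, 0.1]
gripper_force: 0.0
```

```bash
python3 -m handwheel '0.06 0.01 -0.08 0 0 0 0;0.11 0.03 -0.16 0 0 0 0;0.17 0.04 -0.25 0 0 0 0;0.17 0.04 -0.25 0 0 0 0;0.17 0.04 -0.25 0 0 0 0' | grep -E 'pos|ft_force'
python3 -m handwheel '0.06 0.01 -0.08 0 0 0 0;0.11 0.03 -0.16 0 0 0 0;0.17 0.04 -0.25 0 0 0 0;0.17 0.04 -0.25 0 0 0 0;0.17 0.04 -0.25 0 0 0 0' | grep -E 'pos|ft_force'
```

```text
position: [0.4368, 0.0928, 0.1613]
ft_force: [0.0, -0.6, -1.1]
position: [0.4385, 0.0932, 0.1589]
ft_force: [-1.3, -0.3, 1.4]
```

```bash
python3 -m handwheel '0.06 0.01 -0.08 0 0 0 0;0.11 0.03 -0.16 0 0 0 0;0.17 0.04 -0.25 0 0 0 0;0.17 0.04 -0.25 0 0 0 0;0.17 0.04 -0.25 0 0 0 0' | grep -E 'pos|ft_force'
```

```text
position: [0.4403, 0.0936, 0.1564]
ft_force: [-1.7, -0.7, 3.4]
```

```bash
python3 -m handwheel '0.06 0.01 -0.08 0 0 0 0;0.11 0.03 -0.16 0 0 0 0;0.14 0.03 -0.2 0 0 0 0;0.14 0.03 -0.2 0 0 0 0;0.14 0.03 -0.2 0 0 0 0' | grep -E 'pos|ft_force'
python3 - <<'E'
from h import *
s=load('s2');b=get_image('scene');d=np.abs(b['color'].astype(int)-s['color']).sum(2)>60
print(d[90:230,140:290].sum(), d[130:180,190:250].sum())
E
```

```text
position: [0.4416, 0.0939, 0.1544]
ft_force: [-2.4, -1.3, 5.9]
4009 1748
```

```bash
python3 -m handwheel '0 0 0 0 0 0 0;0 0 0 0 0 0 0;0 0 0 0 0 0 0;0 0 0 0 0 0 0;0 0 0 0 0 0 0;0 0 0 0 0 0 0' | grep -E 'pos|ft_force'
python3 -m handwheel '-1 -0.2 1.5 0 0 0 0;-2.8 -0.6 4.1 0 0 0 0;-4.5 -1 6.6 0 0 0 0;-5.6 -1.3 8.2 0 0 0 0;-5.6 -1.3 8.2 0 0 0 1;-5.6 -1.3 8.2 0 0 0 1;-5.6 -1.3 8.2 0 0 0 1'
python3 - <<'E'
from h import *
snap('wrist','w3');a=cv2.imread('pics/w3.png')
b=snap('scene','s3');b=cv2.imread('pics/s3.png')[70:230,140:290]
cv2.imwrite('pics/m3.png',np.hstack([cv2.resize(a,(500,375)),cv2.resize(b,(300,375),interpolation=cv2.INTER_CUBIC)]))
E
```

```text
position: [0.4416, 0.0939, 0.1545]
ft_force: [-3.9, -2.4, 5.1]
time_s: 7.02
position: [0.3859, 0.081, 0.2357]
tool_rot: [[-0.799, -0.222, 0.559], [-0.182, 0.975, 0.127], [-0.573, -0.0, -0.82]]
ft_force: [0.1, -0.2, -0.6]
grip_width: 0.0356
gripper_force: 0.0
```

View pics/m3.png

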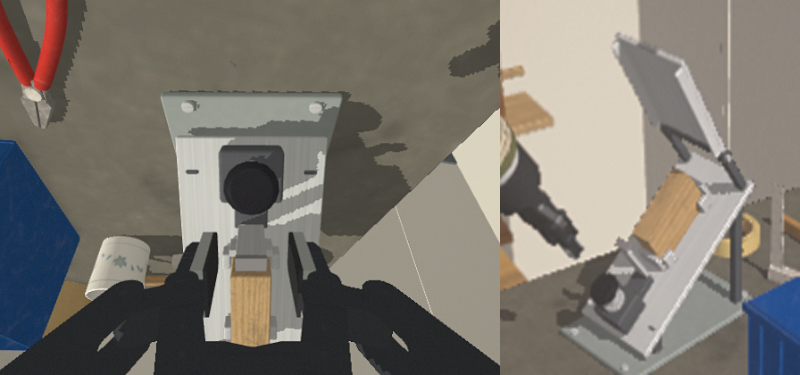

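The lid stands open with the block still in its seat, centred between the fingers at about (250,300) in the left view. I'll overlay a predicted block box to check the pose.

```bash
python3 - <<'E'
from h import *
J=jigR(12.6);O=np.array([.6065,.1305,0])
B=O+J@np.array([.0057,0,.149]);C=np.array([.4814,.1026,.0961])
u=J@[c35,0,n35];nn=J@[-n35,0,c35];y=J[:,1]
print('B',B,'from cap: up',(B-C)@u,'n',(B-C)@nn,'y',(B-C)@y)
out=[]
for n,(r0,r1,q0,q1),k in (('w3',(250,400,200,370),2.35),('s3',(110,200,175,260),4.4)):
    im=load(n);g=cv2.resize(im['color'][r0:r1,q0:q1][:,:,::-1],None,fx=k,fy=k,interpolation=cv2.INTER_CUBIC)
    P=np.array([B+a*.055*u+b*.019*y+c*.03*nn for a in(-1,1) for b in(-1,1) for c in(-1,1)])
    p=((proj(im,P)+.5-[q0,r0])*k).astype(int)
    for i in range(8):
        for j in range(i):
            if bin(i^j).count('1')==1: cv2.line(g,tuple(map(int,p[i])),tuple(map(int,p[j])),(0,0,255),1)
    out.append(cv2.resize(g,(400,int(g.shape[0]*400/g.shape[1]))))
h=max(o.shape[0] for o in out);out=[cv2.copyMakeBorder(o,0,h-o.shape[0],0,0,0) for o in out]
cv2.imwrite('pics/m4.png',np.hstack(out))
E
```

```text
B [0.61206273 0.13174342 0.149     ] from cap: up 0.14000484913287442 n -0.033453475003270804 y -6.164184061640751e-05
```

View pics/m4.png

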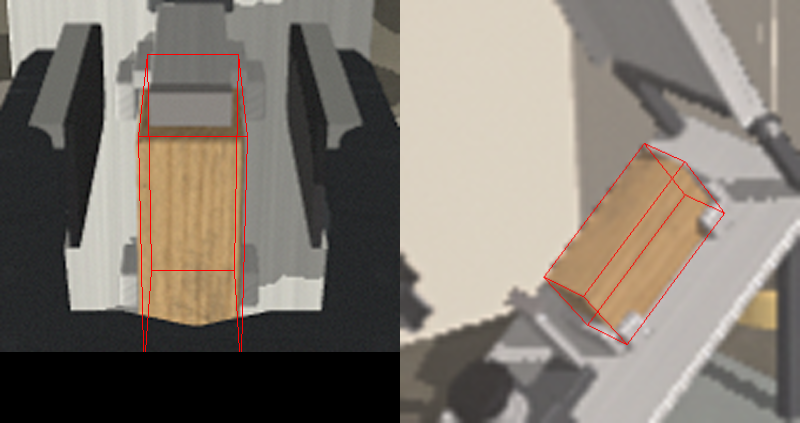

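```bash
python3 - <<'E'
from h import *
J=jigR(12.6);B=np.array([.612,.1317,.149]);nn=J@[-n35,0,c35];R=toolR(12.6)@np.diag([-1,-1,1]);u=J@[c35,0,n35]
s=status.observe();p=s['position'];print(((p-B)@u).round(3),((p-B)@nn).round(3),'nn',nn.round(3),s['grip_width'])
plan(B+nn*(.004+.0539+.07),R);plan(B+nn*(.004+.0539),R)
E
```

```text
-0.14 0.204 nn [-0.56  -0.125  0.819] 0.05042246351416707
shift cm [15.45  3.46  1.84] rotvec [ 0.   -0.12 -0.24]
shift cm [19.37  4.34 -3.89] rotvec [ 0.   -0.12 -0.24]
```

```bash
python3 -m handwheel '3.8 0.9 0.6 0 -0.1 -0.2 0.85;7.6 1.8 1.2 0 -0.1 -0.2 0.85;11.4 2.7 1.7 0 -0.1 -0.2 0.85;14 3.2 1.8 0 -0.1 -0.2 0.85;15.4 3.5 1.8 0 -0.1 -0.2 0.85;15.4 3.5 1.8 0 -0.1 -0.2 0.85;15.4 3.5 1.8 0 -0.1 -0.2 0.85'
python3 - <<'E'
from h import *
J=jigR(12.6);B=np.array([.612,.1317,.149]);nn=J@[-n35,0,c35];R=toolR(12.6)@np.diag([-1,-1,1])
plan(B+nn*(.004+.0539),R)
snap('wrist','w5');im=load('w5');g=im['color'][:,:,::-1].copy();u=J@[c35,0,n35];y=J[:,1]
P=np.array([B+a*.055*u+b*.019*y+.03*nn for a,b in((-1,-1),(-1,1),(1,1),(1,-1))])
cv2.polylines(g,[proj(im,P).round().astype(int).reshape(-1,1,2)],True,(0,0,255),1)
b=snap('scene','s5')['color'][40:230,130:300,::-1]
cv2.imwrite('pics/m5.png',np.hstack([cv2.resize(g,(480,360)),cv2.resize(b,(320,360))]))
E
```

```text
time_s: 7.7
position: [0.5396, 0.1163, 0.2526]
tool_rot: [[-0.8, -0.219, 0.559], [-0.18, 0.976, 0.125], [-0.573, -0.0, -0.82]]
ft_force: [-0.6, 0.9, -0.7]
grip_width: 0.0726
gripper_force: 0.0
shift cm [ 3.99  0.82 -5.62] rotvec [ 0.02 -0.07 -0.07]
```

View pics/m5.png

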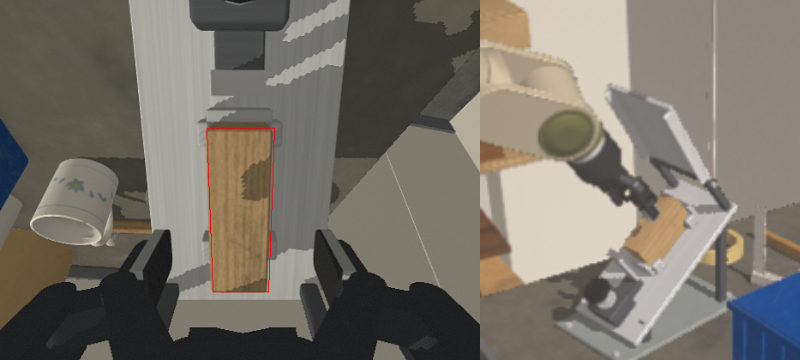

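The overlay matches the block to about 1 mm, so I'll descend and grip.

```bash
python3 -m handwheel '1.3 0.3 -1.9 0 0 0 0.85;2.5 0.5 -3.5 0 0 0 0.85;3.4 0.7 -4.8 0 0 0 0.85;4 0.8 -5.6 0 0 0 0.85;4 0.8 -5.6 0 0 0 0.85'
python3 -m handwheel '0 0 0 0 0 0 0.3;0 0 0 0 0 0 0.2;0 0 0 0 0 0 0.2;0 0 0 0 0 0 0.2;0 0 0 0 0 0 0.2;0 0 0 0 0 0 0.2;0 0 0 0 0 0 0.2' 45
```

```text
time_s: 8.22
position: [0.5793, 0.1238, 0.1968]
tool_rot: [[-0.8, -0.218, 0.559], [-0.179, 0.976, 0.125], [-0.573, -0.0, -0.82]]
ft_force: [-0.7, 0.1, -0.8]
grip_width: 0.0729
gripper_force: 0.0
time_s: 8.8
position: [0.5793, 0.1239, 0.1996]
tool_rot: [[-0.797, -0.219, 0.563], [-0.18, 0.976, 0.125], [-0.576, -0.002, -0.817]]
ft_force: [-5.8, -0.7, 6.7]
grip_width: 0.0379
gripper_force: 46.0
```

```bash
python3 -m handwheel '-0.3 -0.06 0.4 0 0 0 0.2;-0.9 -0.2 1.3 0 0 0 0.2;-1.8 -0.4 2.6 0 0 0 0.2;-3 -0.7 4.4 0 0 0 0.2;-4.5 -1 6.6 0 0 0 0.2;-6 -1.3 8.8 0 0 0 0.2;-7.3 -1.6 10.7 0 0 0 0.2;-7.3 -1.6 10.7 0 0 0 0.2'
python3 - <<'E'
from h import *
print(np.round(status.observe()['q'],1))
a=snap('wrist','w6')['color'][:,:,::-1];b=snap('scene','s6')['color'][40:230,130:300,::-1]
cv2.imwrite('pics/m6.png',np.hstack([cv2.resize(a,(480,360)),cv2.resize(b,(320,360))]))
R=jigR(12.6-20+180)@np.diag([1,-1,-1]);plan(np.array([.453,-.287,.034+.004+.0539+.12]),R)
E
```

```text
time_s: 9.47
position: [0.505, 0.1078, 0.3093]
tool_rot: [[-0.795, -0.219, 0.566], [-0.18, 0.976, 0.124], [-0.579, -0.003, -0.815]]
ft_force: [0.7, 0.6, -1.4]
grip_width: 0.0375
gripper_force: 46.3
[  -4.7    9.2   97.6   15.4   40.  -116.3]
shift cm [ -5.31 -39.49  -9.39] rotvec [ -1.52  35.29 -19.4 ]
```

View pics/m6.png

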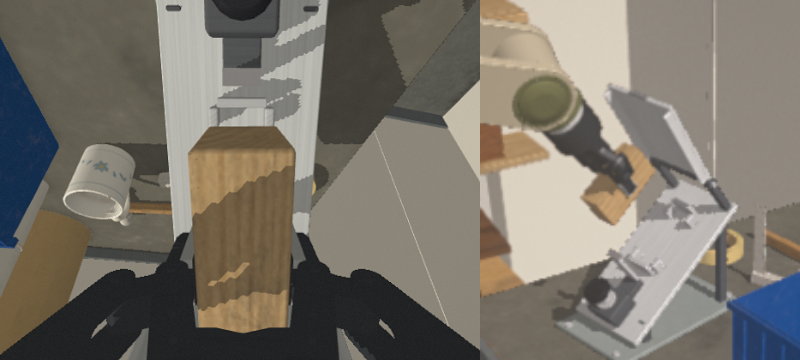

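```bash
python3 -m handwheel '-3 -1 0.5 -0.2 5 -3 0.2;-5.5 -4 0.5 -0.4 10 -6 0.2;-6 -8 0.5 -0.6 15 -9 0.2;-6 -12 0.5 -0.9 20 -12 0.2;-6 -16 0.5 -1 25 -14 0.2;-6 -20 0.5 -1.2 29 -16 0.2;-6 -24 0 -1.4 33 -18 0.2;-6 -28 0 -1.5 35.3 -19.4 0.2'
python3 -m handwheel '0.2 -4 0 0 0 0 0.2;0.4 -7.5 -1 0 0 0 0.2;0.6 -10 -2.5 0 0 0 0.2;0.6 -11.4 -5 0 0 0 0.2;0.6 -11.4 -7 0 0 0 0.2;0.6 -11.4 -8 0 0 0 0.2;0.6 -11.4 -8 0 0 0 0.2'
python3 - <<'E'
from h import *
print(np.round(status.observe()['q'],1))
s=load('s0');print('can',atz(s,(332,342),0),'pliers tip',atz(s,c2((305,35)),.01))
R=jigR(12.6-20+180)@np.diag([1,-1,-1]);plan(np.array([.453,-.287,.094]),R)
a=snap('wrist','w7')['color'][:,:,::-1];b=snap('scene','s7')['color'][170:370,160:360,::-1]
cv2.imwrite('pics/m7.png',np.hstack([cv2.resize(a,(440,330)),cv2.resize(b,(360,360))[:330]]))
E
```

```text
time_s: 10.23
position: [0.4466, -0.1742, 0.3033]
tool_rot: [[-0.991, 0.131, -0.007], [0.131, 0.991, 0.003], [0.007, 0.002, -1.0]]
ft_force: [1.1, -0.3, -0.8]
grip_width: 0.0376
gripper_force: 46.1
time_s: 10.82
position: [0.452, -0.2858, 0.2213]
tool_rot: [[-0.992, 0.129, -0.006], [0.129, 0.992, 0.006], [0.007, 0.006, -1.0]]
ft_force: [-0.3, 0.1, -1.5]
grip_width: 0.0374
gripper_force: 46.1
[ -45.    24.8   84.2    0.    71.5 -127.6]
can [ 5.10147916e-01 -5.19832481e-01 -1.11022302e-16] pliers tip [ 0.53500262 -0.10820272  0.01      ]
shift cm [  0.1   -0.12 -12.73] rotvec [-0.37 -0.35  0.03]
```

View pics/m7.png

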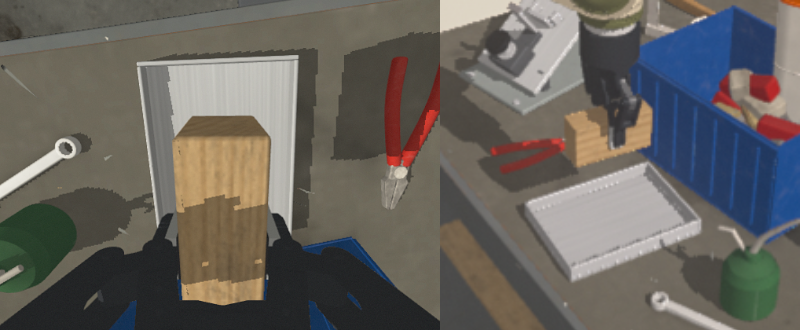

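The block is over the tray, level and clear of the can and pliers. I'll lower it with force checks.

```bash
python3 -m handwheel '0 0 -3 -0.4 -0.3 0 0.2;0 0 -6 -0.4 -0.3 0 0.2;0 0 -8.5 -0.4 -0.3 0 0.2;0 0 -10.3 -0.4 -0.3 0 0.2;0 0 -11.3 -0.4 -0.3 0 0.2;0 0 -11.7 -0.4 -0.3 0 0.2;0 0 -11.7 -0.4 -0.3 0 0.2' |grep -E 'pos|ft_f'
python3 -m handwheel '0 0 -0.1 0 0 0 0.2;0 0 -0.2 0 0 0 0.2;0 0 -0.3 0 0 0 0.2;0 0 -0.4 0 0 0 0.2;0 0 -0.5 0 0 0 0.2;0 0 -0.5 0 0 0 0.2' |grep -E 'pos|ft_f'
python3 -m handwheel '0 0 -0.1 0 0 0 0.2;0 0 -0.2 0 0 0 0.2;0 0 -0.3 0 0 0 0.2;0 0 -0.3 0 0 0 0.2' |grep -E 'pos|ft_f'
```

```text
position: [0.4529, -0.2862, 0.1085]
ft_force: [-0.3, -0.2, -1.3]
position: [0.4526, -0.2861, 0.1034]
ft_force: [0.0, 1.3, -1.5]
position: [0.4525, -0.286, 0.1002]
ft_force: [1.3, 0.2, -1.4]
```

```bash
python3 -m handwheel '0 0 -0.1 0 0 0 0.2;0 0 -0.2 0 0 0 0.2;0 0 -0.3 0 0 0 0.2;0 0 -0.3 0 0 0 0.2' |grep -E 'pos|ft_f'
python3 -m handwheel '0 0 -0.1 0 0 0 0.2;0 0 -0.2 0 0 0 0.2;0 0 -0.2 0 0 0 0.2' |grep -E 'pos|ft_f'
```

```text
position: [0.4525, -0.286, 0.0972]
ft_force: [-0.2, 0.6, -2.2]
position: [0.4525, -0.286, 0.0952]
ft_force: [0.7, -0.2, -1.8]
```

```bash
python3 -m handwheel '0 0 -0.1 0 0 0 0.2;0 0 -0.2 0 0 0 0.2;0 0 -0.2 0 0 0 0.2' |grep -E 'pos|ft_f'
python3 -m handwheel '0 0 -0.1 0 0 0 0.2;0 0 -0.15 0 0 0 0.2;0 0 -0.15 0 0 0 0.2' |grep -E 'pos|ft_f'
```

```text
position: [0.4527, -0.2861, 0.0944]
ft_force: [-2.1, 2.0, 9.8]
position: [0.4527, -0.2861, 0.0943]
ft_force: [-6.4, 4.7, 25.2]
```

Contact came at the expected height. I'll take the load off, release, and back straight up.

```bash
python3 -m handwheel '0 0 0.1 0 0 0 0.2;0 0 0.18 0 0 0 0.2;0 0 0.18 0 0 0 0.4;0 0 0.18 0 0 0 0.55;0 0 0.18 0 0 0 0.65;0 0 0.18 0 0 0 0.65;0 0 0.18 0 0 0 0.65;0 0 0.18 0 0 0 0.65'
python3 -m handwheel '0 0 1 0 0 0 0.65;0 0 3 0 0 0 0.65;0 0 6 0 0 0 0.65;0 0 9 0 0 0 0.65;0 0 12 0 0 0 0.65;0 0 14 0 0 0 0.65;0 0 14 0 0 0 0.65'
python3 - <<'E'
from h import *
snap('wrist','w8');b=snap('scene','s8');im=load('w8');a=im['color'][:,:,::-1].copy()
hsv=cv2.cvtColor(a,cv2.COLOR_BGR2HSV);m=cv2.inRange(hsv,(8,60,70),(25,200,255))
n,l,st,ce=cv2.connectedComponentsWithStats(m);i=1+st[1:,4].argmax();print(st[i])
J=jigR(-7.4);B=np.array([.4527,-.286,.034])
P=[B+J@[x*.055,y*.019,z*.03] for z in(1,-1) for x,y in((-1,-1),(-1,1),(1,1),(1,-1))]
p=proj(im,P).round();print(p.tolist())
g=b['color'].astype(int)-load('s7')['color'];print(np.abs(g).sum(2)[60:200,190:270].mean())
cv2.imwrite('pics/w8b.png',a)
E
```

```text
time_s: 14.08
position: [0.4526, -0.2861, 0.0935]
tool_rot: [[-0.992, 0.129, 0.004], [0.129, 0.992, -0.006], [-0.005, -0.005, -1.0]]
ft_force: [0.3, 0.0, -0.7]
grip_width: 0.0554
gripper_force: 0.0
time_s: 14.67
position: [0.4534, -0.2867, 0.2388]
tool_rot: [[-0.992, 0.129, 0.01], [0.129, 0.992, -0.012], [-0.012, -0.011, -1.0]]
ft_force: [0.1, -0.6, 0.5]
grip_width: 0.0556
gripper_force: 0.0
[ 258  122   55  148 7484]
[[258.0, 129.0], [313.0, 129.0], [309.0, 271.0], [261.0, 271.0], [264.0, 123.0], [308.0, 123.0], [305.0, 241.0], [266.0, 241.0]]
32.67339285714286
```

The block's outline in the wrist view (columns 258–313, rows 122–270) matches the predicted box for a block standing in the tray. The gripper is clear, so I'm handing in.

```bash
python3 -c "
from rig import env
print(env.close_job())"
```

```text
the job is handed in; nothing more can be done
None
```

The job is handed in, with no verdict returned: a press of about 6 N sprang the lid open, and the block stands on its long narrow edge in the tray, released, with the can and pliers untouched as far as I saw (lid not re-viewed after the lift).

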